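Tip slate offcuts through the sprung flap of the waste bin

ROBOT

A 6-joint arm with a two-finger parallel gripper is mounted at the origin on the work surface. World frame = base frame: x ahead of the robot, y to its left, z up, the work surface at z = 0. Lengths are in m, angles in rad, forces in N, time in s.
With the tool pointing down it reaches from about 0.375 to 0.9 m from the base axis. Payload 3.1 kg.
Tool frame: the origin (TCP) lies between the finger pads; the fingertips stand manip.nose_length ahead of it and the grasp point (between the pads) lies 5 mm behind it (manip.nose_length is the distance from the TCP to the fingertips, in m); z points along the fingers, y is the line along which they close (so a half turn about z gives the same grasp; the last joint's range is limited). The gripper opens to 85 mm and grips with 20 to 120 N. Pads are 22 mm wide; open, the fingers measure 114 mm over their backs; the gripper's body (76 mm by 85 mm) begins 54 mm behind the grasp point. The pads swing forward as they close: fully open they stand 13 mm farther back than shut.
Start: joints at [-1.308, 0.527, 1.433, -0, 1.181, -0.178], TCP at [0.267, -0.565, 0.245] pointing down, gripper open.
Joint ranges: [-3.08, 3.08], [-0.75, 2.2], [0.22, 2.44], [-1.43, 4.57], [0, 2.65], [-2.85, 2.85]. Speed limits (rad/s): [2.79, 2.79, 3.14, 3.14, 3.14, 3.14].

INTERFACE

Orientations are given as a unit quaternion [x, y, z, w].
In Python, from station import monitor, eyes, job, manip gives the robot as it stands.
- The arm moves only by the shell command python3 -m pendant 'ROWS' [FORCE]. ROWS is JSON, a list that holds one entry, the list of rows, each a list of 7 numbers: the shift along the tool's x, y, z as a fraction of full scale, then the turn, a rotation vector about the tool's x, y, z as a fraction of full scale, then the opening, from 0 (shut) to 1 (fully open). A call has 1 to 20 rows; each row shifts and turns the commanded pose from where the row before left it, along the tool's axes as they then stand; what a row does not reach is not made up. Full scale, the value 1, is 800 mm for a shift and 0.12 rad for a turn. A row lasts 1/10 s, in which the tool goes at most 50 mm and 8.59 degrees, less where a joint would pass 70% of its speed; a pose out of reach is approached as far as the arm can. A call with a number of a shift or a turn outside -1 to 1 is refused whole. A call with a gripper value outside its range is refused whole. The fingers move at their own pace and stop on an object; FORCE is the grip in N (left out, the last holds). Time passes only in rows, so rows that do not move let the fingers close. It gives the time, the measured TCP pose, the force, the opening and the grip force at its end, in the units of the state.
- monitor.sense(): the state, without advancing time (a new reading comes with each control period).
- eyes.snapshot(name): name is "scene" or "top" or "wrist"; returns a dict with "pixels" (420x560x3 uint8, red, green, blue), "depth" (420x560 float32, m along the optical axis (not along the pixel's ray), 0 where there is no reading), "intrinsics" (3x3 intrinsics, pixels), "eye" and "attitude" of the camera in the world. Camera axes: x right, y down, z forward; pixel columns grow to the right and rows downward; lengths in m; the calibration is good to about 2 mm. A picture is of the moment at which its call begins.
- job.sign_off(): hands the job in; it is judged then, once.
The state is a dict: "t": time; "q": joint angles; "qd": joint speeds; "tau": joint torques, N m; "tcp_pos": TCP position; "tool_rot": TCP orientation; "force": force on the tool from outside, world axes, zero at the start; "ft_torque": the same for the moment, N m; "finger_gap": opening from 0.0 (shut) to 1.0 (fully open); "gripper_force": force on a finger pad.
Only numpy, scipy, OpenCV 4.12 (cv2) and the standard library are available. Lean on these libraries where they do the work, as an engineer would, in place of code of your own. Each camera call takes 0.05 s, during which the arm holds its last target. There are 200 camera calls.

TASK

The slate has been cut and the bench wants clearing. Lay the stone drill core that is on the bench in the dustpan with the slate offcuts (it rolls easily), then carry the pan to the waste bin, push the spring flap in with the front edge of the pan, not with the hand, and tip everything through the slot into the bin. Let the flap spring shut and set the empty pan down level on the bench; leave the hammer, the slates and the nail pot where they are.

Things in the scene. Friction and masses are not known exactly. Their poses are not given: they have to be found in the camera images.
- pan: Loose steel dustpan, open front, 0.36-0.5 kg, 210 mm long (x) x 130 wide (y): floor 2.5 mm thick, side walls (full length) and rear wall 45 mm high, 2.5 mm thick. Origin: middle of underside; x points out of the mouth, z up. Front edge at x = +105 mm. The front 93 mm is clear overhead; a wooden grip lies over the rear. Slate and stone slide on its floor from 18 to 26 degrees of tilt, freely at 45.
- pan_lip (a point): Middle of the underside of the pan's front edge, 105 mm ahead (x) of the pan's origin; axes as the pan's.
- pan_grip (a point): Centre of the pan's wooden top grip: a bar 112 mm long (pan x = -101 to +11 mm), 16 mm wide (pan y), 24 mm high (88 to 112 mm above the pan's underside), free on both sides and in front; a 30 mm wide strap at its rear end carries it. Axes as the pan's. Hold firmly (80 N or more): the laden pan is nose-heavy.
- core: Loose stone drill core, a plain round rod lying on the bench, 24 mm diameter, 55 mm long, 45 to 90 g; it rolls. Its x axis is the rod's axis, level; the other axes turn as it rolls. For its middle use core_center.
- core_center (a point): Centre of the drill core, 12 mm above what it lies on; x is the rod's axis.
- offcut1: Loose slate offcut, flat dark grey flake about 45 x 32 x 7 mm, 18 g, lying in the closed rear part of the dustpan. Origin: middle of its underside.
- offcut2: Loose slate offcut, flat dark grey flake about 45 x 32 x 7 mm, 21 g, lying in the closed rear part of the dustpan. Origin: middle of its underside.
- offcut3: Loose slate offcut, flat dark grey flake about 45 x 32 x 7 mm, 24 g, lying in the closed rear part of the dustpan. Origin: middle of its underside.
- offcut4: Loose slate offcut, flat dark grey flake about 45 x 32 x 7 mm, 27 g, lying in the closed rear part of the dustpan. Origin: middle of its underside.
- bin: Fixed grey steel waste bin, 240 mm deep (x), 230 wide (y), 220 high. Origin: middle of its underside; front looks to -x, z up. Front upright at x = -120 mm to 75 mm high, then slopes back 42 degrees from vertical to the flat top, which begins at x = +10 mm. In the slope is the flapped slot, 160 mm wide (y = -80 to +80) and 130 mm tall along the slope, from bin_sill to bin_hinge; sheet 3 mm thick.
- bin_sill (a point): Middle of the slot's lower edge, on the outer face of the slope: 103 mm in front (-x) of the bin's origin and 94 mm up. Axes as the bin's.
- bin_hinge (a point): Middle of the slot's upper edge, on the outer face, by the hinge line: 16 mm in front of the bin's origin and 190 mm up. Axes as the bin's.
- flap_angle (a joint): Angle of the flap, rad: 0 shut (lying in the slope just behind the sheet), growing as its lower edge is pushed inwards and down, at most 1.3. A spring shuts it: about 0.12 N m shut, 0.3 N m at 0.8 rad (some 1 to 4 N at the pan's front). The front ends of the pan's side walls hold it off the floor of the pan; with the mouth 60 to 75 mm inside the slot the core passes beneath it.
- flap: The bare aluminium flap that closes the slot, 157 mm wide, 134 mm long, 3 mm thick, hinged at its upper edge. Origin on the hinge line; axes as the bin's while shut.
- nail_pot: Bystander: open steel pot of copper nails, 72 mm diameter, 70 mm high. Origin: middle of its underside. It and the drill core stand in front of the bin, either one nearer the robot.
- hammer: Bystander: slater's hammer lying flat on the far side of the bench, about 270 mm long, with a pick. Origin on the bench under its middle, x along the handle towards the head.
- slates: Bystander: stack of four roof slates, 200 x 300 mm, 24 mm high. Origin: middle of its underside.

How it is judged:
On the way, in this order (a step that is already met when the one before it is completed fails the run):
1. the drill core lies in the dustpan, let go, with the pan standing on the bench (x of core_center in the frame of pan between -0.105 and 0.105 m and y of core_center in the frame of pan between -0.06 and 0.06 m and z of core_center in the frame of pan below 0.035 m and contact force between the fingers and core below 0.1 N and angle between pan's own z axis and vertical below 0.1 rad and height (world z) of pan below 0.01 m), for 0.2 s.
2. the tilted pan presses the flap inwards (value of joint flap_angle above 0.3 rad and contact force between pan and flap above 0.2 N and angle between pan's own z axis and vertical above 0.3 rad), for 0.2 s.
3. the drill core and all four offcuts lie in the bin (x of core_center in the frame of bin between -0.12 and 0.12 m and y of core_center in the frame of bin between -0.115 and 0.115 m and z of core_center in the frame of bin between -0.01 and 0.055 m and x of offcut1 in the frame of bin between -0.12 and 0.12 m and y of offcut1 in the frame of bin between -0.115 and 0.115 m and z of offcut1 in the frame of bin between -0.01 and 0.055 m and x of offcut2 in the frame of bin between -0.12 and 0.12 m and y of offcut2 in the frame of bin between -0.115 and 0.115 m and z of offcut2 in the frame of bin between -0.01 and 0.055 m and x of offcut3 in the frame of bin between -0.12 and 0.12 m and y of offcut3 in the frame of bin between -0.115 and 0.115 m and z of offcut3 in the frame of bin between -0.01 and 0.055 m and x of offcut4 in the frame of bin between -0.12 and 0.12 m and y of offcut4 in the frame of bin between -0.115 and 0.115 m and z of offcut4 in the frame of bin between -0.01 and 0.055 m), for 0.2 s.
At the end, for the whole second after the job is handed in: The drill core and all four offcuts lie at the bottom of the bin (their middles less than 55 mm above its underside); the flap is shut (below 0.06 rad); the pan is let go and at rest on the bench top, standing level (within 0.06 rad, underside within 6 mm of the top) (all of step 3 and value of joint flap_angle below 0.06 rad and angle between pan's own z axis and vertical below 0.06 rad and height (world z) of pan between -0.006 and 0.006 m and linear speed of pan below 0.02 m/s and linear speed of core below 0.05 m/s and contact force between the fingers and pan below 0.1 N); the robot touches nothing.
It fails at once if the robot itself pushes the flap (contact force between any of the fingers, the arm and flap above 0.5 N).
It fails at once if the hammer, the slates or the nail pot is shifted by more than 30 mm, or the pot is tipped (distance of any of hammer, slates, nail_pot from where it was at the start of the episode above 0.03 m or angle between nail_pot's own z axis and vertical above 0.5 rad).
It also fails if it takes over 72 s, if anything falls off the work surface, if the arm or the gripper's body presses on something with over 40 N, if the wrist force passes 120 N, or if a joint passes its speed limit or range.

## Working session

There is one attempt and no reset: what is moved stays moved. The work goes in short steps, Python scripts to look and compute and a shell command to move; the robot and the scene stay as the last step left them, time stands still between calls to the robot, and variables do not carry over. Pictures are saved under pics/ and viewed, at most 10 in all, crops included, and the job is handed in when it is done.

```bash
ls; mkdir -p pics; python3 - <<'E'
from station import monitor, eyes, job, manip
import cv2,numpy as np,pickle
print(manip.nose_length, monitor.sense())
for n in ["scene","top"]:
    s=eyes.snapshot(n); pickle.dump(s,open(n+".pkl","wb"))
    cv2.imwrite(f"pics/{n}1.png",s["pixels"][:,:,::-1]); print(n,s["intrinsics"],s["eye"],s["attitude"])
E
```

```text
pics
0.014 {'t': 0.0, 'q': array([-1.30749525e+00,  5.28454887e-01,  1.43389495e+00, -1.56827851e-05,
        1.18134728e+00, -1.78520625e-01]), 'qd': array([-6.02300954e-04,  5.71981061e-04, -6.50763825e-04, -6.57722899e-04,
        9.88505058e-05,  7.77470587e-04]), 'tau': array([-4.07634270e-04, -4.42353272e+01, -1.78023309e+01, -1.70141980e-04,
        8.55043007e-03, -6.02997886e-06]), 'tcp_pos': array([ 0.26707638, -0.56432316,  0.24434282]), 'tool_rot': array([ 9.75697076e-01,  2.19121220e-01, -5.18354927e-05, -1.05097788e-03]), 'force': array([-0.02929433, -0.19632418, -0.48896072]), 'ft_torque': array([-0.04916017,  0.00824141,  0.00949923]), 'gripper_force': 0.0, 'finger_gap': 0.9996472169526156}
scene [[444.48730685   0.         282.26578691]
 [  0.         444.48730685 208.16713276]
 [  0.           0.           1.        ]] [ 1.14098419 -0.2332682   1.04010107] [ 0.77473624  0.5694392  -0.16642471 -0.21869058]
top [[412.00433229   0.         279.74636426]
 [  0.         412.00433229 205.59641381]
 [  0.           0.           1.        ]] [ 0.55540149 -0.0652023   1.20316206] [ 0.71176354 -0.70151359  0.03433723 -0.00960708]
```

View pics/top1.png

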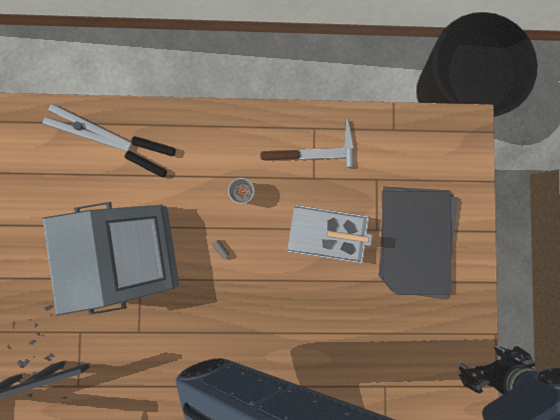

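View pics/scene1.png

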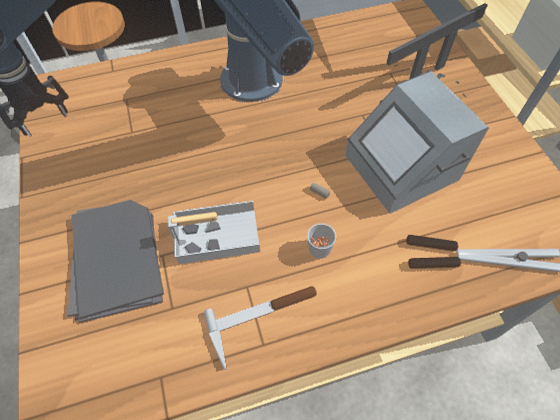

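The top view shows the pan centred at about (328,234) with its mouth to the left, the core at (222,248) and the pot at (241,190). The bin is at (110,260), with its flap facing right. The scene view shows the same layout, and nothing lies between the pan and the bin except the core and the pot.

```bash
cat > h.py <<'E'
import numpy as np,cv2,pickle
from scipy.spatial.transform import Rotation as R
def cloud(s):
    K=s["intrinsics"];h,w=s["depth"].shape
    u,v=np.meshgrid(np.arange(w),np.arange(h))
    d=np.stack([(u-K[0,2])/K[0,0],(v-K[1,2])/K[1,1],np.ones_like(u,float)],-1)*s["depth"][...,None]
    P=R.from_quat(s["attitude"]).apply(d.reshape(-1,3)).reshape(h,w,3)+s["eye"]
    P[s["depth"]==0]=np.nan
    return P
def box(pts):
    c=pts[:,:2].astype(np.float32)*1000
    r=cv2.minAreaRect(c); return np.round(np.array(r[0]),1),np.round(r[1],1),round(r[2],1),np.round(cv2.boxPoints(r)).tolist()
def roi(P,u0,u1,v0,v1,zl,zh):
    Q=P[v0:v1,u0:u1].reshape(-1,3); return Q[(Q[:,2]>zl)&(Q[:,2]<zh)]
E
python3 - <<'E'
from h import *
for n,R_ in dict(top=dict(core=(205,240,232,268,.008,.04),pot=(222,262,172,208,.06,.08),rim=(280,378,195,275,.038,.05),grip=(315,385,225,250,.104,.12),bintop=(35,190,190,330,.213,.228),panfloor=(285,328,205,258,.001,.006),table=(180,205,340,350,-.1,.1)),
 scene=dict(core=(305,335,178,204,.008,.04),pot=(300,345,215,262,.06,.08),rim=(165,265,195,268,.038,.05),grip=(165,225,205,230,.104,.12),bintop=(340,490,70,210,.213,.228),table=(270,290,250,270,-.1,.1))).items():
    s=pickle.load(open(n+".pkl","rb"));P=cloud(s)
    for k,a in R_.items():
        q=roi(P,*a); print(n,k,len(q),q.mean(0).round(4),'zmax',q[:,2].max().round(4),*box(q))
E
```

```text
top core 162 [0.5026 0.0617 0.02  ] zmax 0.0278 [502.1  62.8] [54.2 24.2] 39.1 [[473.0, 55.0], [489.0, 36.0], [531.0, 70.0], [515.0, 89.0]]
top pot 111 [0.6705 0.0072 0.0679] zmax 0.0739 [666.6   4.2] [69.2 68.9] 1.5 [[631.0, 38.0], [633.0, -31.0], [702.0, -29.0], [700.0, 40.0]]
top rim 305 [ 0.5486 -0.2632  0.045 ] zmax 0.0499 [ 551.1 -243.1] [210.6 133.6] 81.9 [[470.0, -338.0], [602.0, -357.0], [632.0, -148.0], [500.0, -129.0]]
top grip 297 [ 0.5435 -0.295   0.1099] zmax 0.1174 [ 540.6 -289.3] [116.1  29.6] 86.0 [[522.0, -346.0], [551.0, -348.0], [559.0, -232.0], [530.0, -230.0]]
top bintop 5041 [0.4782 0.3792 0.219 ] zmax 0.2257 [479.  378.6] [230.5 121.1] 10.9 [[354.0, 416.0], [377.0, 297.0], [604.0, 341.0], [581.0, 460.0]]
top panfloor 1069 [ 0.5572 -0.1867  0.003 ] zmax 0.006 [ 557.8 -184.7] [151.6 123.5] 0.7 [[481.0, -124.0], [483.0, -247.0], [634.0, -245.0], [633.0, -122.0]]
top table 250 [ 0.2303  0.138  -0.0011] zmax 0.0043 [230.2 138. ] [26.9 69. ] 0.1 [[217.0, 173.0], [217.0, 103.0], [244.0, 104.0], [244.0, 173.0]]
scene core 169 [0.5067 0.0623 0.0194] zmax 0.0291 [504.3 
[... 152 characters left out ...]
  71.9] 70.8 [[623.0, -14.0], [691.0, -37.0], [713.0, 26.0], [645.0, 50.0]]
scene rim 479 [ 0.5461 -0.2525  0.0441] zmax 0.05 [ 551.6 -240.6] [212.7 137.2] 81.9 [[469.0, -336.0], [605.0, -356.0], [635.0, -145.0], [499.0, -126.0]]
scene grip 352 [ 0.5461 -0.2935  0.1097] zmax 0.1157 [ 541.7 -287.6] [117.4  31.9] 85.7 [[521.0, -345.0], [553.0, -347.0], [562.0, -230.0], [530.0, -228.0]]
scene bintop 3259 [0.4874 0.3797 0.2196] zmax 0.2254 [479.3 381.1] [234.4 125.9] 10.3 [[353.0, 422.0], [375.0, 298.0], [606.0, 340.0], [583.0, 464.0]]
scene table 399 [ 6.661e-01 -1.031e-01 -2.000e-04] zmax 0.0059 [ 666.2 -102.9] [49.7 58.6] 73.7 [[631.0, -118.0], [687.0, -135.0], [701.0, -87.0], [645.0, -71.0]]
```

```bash
cat >> h.py <<'E'
def rel(p,Rm):
    """remaining shift (tool axes, fraction of full scale) and turn (fractions) from the measured pose to p,Rm"""
    from station import monitor
    s=monitor.sense();T=R.from_quat(s["tool_rot"])
    rv=(T.inv()*Rm).as_rotvec()/.12
    print("t",s["t"],"tcp",s["tcp_pos"].round(4),"q",s["q"].round(3),"gap",round(s["finger_gap"],3),"F",s["force"].round(1))
    print("turn total",rv.round(3),"shift in present axes",(T.inv().apply(p-s["tcp_pos"])/.8).round(4),"after turn",(Rm.inv().apply(p-s["tcp_pos"])/.8).round(4))
def down(yaw): # tool z down, tool x at yaw (deg)
    a=np.radians(yaw); return R.from_matrix(np.array([[np.cos(a),np.sin(a),0],[np.sin(a),-np.cos(a),0],[0,0,-1]]).T.T)
E
A=0.0458,-0.02535,0.0097,0,0,0,0.7
python3 -m pendant '[[[0,0,0,0,0,-0.732,0.7],[0,0,0,0,0,-0.732,0.7],[0,0,0,0,0,-0.732,0.7],[0.03,-0.017,0.0065,0,0,0,0.7],[0.0458,-0.0254,0.0097,0,0,0,0.7],[0.0458,-0.0254,0.0097,0,0,0,0.7],[0.0458,-0.0254,0.0097,0,0,0,0.7],[0.0458,-0.0254,0.0097,0,0,0,0.7],[0.0458,-0.0254,0.0097,0,0,0,0.7],[0.0458,-0.0254,0.0097,0,0,0,0.7],[0.0458,-0.0254,0.0097,0,0,0,0.7],[0.0458,-0.0254,0.0097,0,0,0,0.7],[0.0458,-0.0254,0.0097,0,0,0,0.7],[0.0458,-0.0254,0.0097,0,0,0,0.7],[0.0458,-0.0254,0.0097,0,0,0,0.7],[0.0458,-0.0254,0.0097,0,0,0,0.7],[0.0458,-0.0254,0.0097,0,0,0,0.7],[0.0458,-0.0254,0.0097,0,0,0,0.7],[0.0458,-0.0254,0.0097,0,0,0,0.7],[0.0158,-0.0084,0.0032,0,0,0,0.7]]]'
python3 -m pendant '[[[0,0,0,0,0,0,0.7],[0,0,0,0,0,0,0.7]]]'
python3 - <<'E'
from h import *
rel(np.array([.503,.063,.12]),down(40.4))
from station import eyes
s=eyes.snapshot("wrist");pickle.dump(s,open("wrist.pkl","wb"));cv2.imwrite("pics/w1.png",s["pixels"][:,:,::-1])
P=cloud(s); q=P.reshape(-1,3); q=q[(q[:,2]>.01)&(q[:,2]<.03)&(np.hypot(q[:,0]-.503,q[:,1]-.063)<.05)]
print(len(q),box(q) if len(q) else 0)
E
```

```text
t: 2.1
tcp_pos: [0.5033, 0.0658, 0.1203]
tool_rot: [0.938, 0.347, -0.0, -0.0]
force: [-0.5, -0.2, -0.1]
finger_gap: 0.699
gripper_force: 0.0
t: 2.3
tcp_pos: [0.5023, 0.0621, 0.121]
tool_rot: [0.938, 0.346, -0.001, 0.0]
force: [0.4, -0.4, -0.1]
finger_gap: 0.701
gripper_force: 0.0
t 2.3 tcp [0.5023 0.0621 0.121 ] q [-9.800e-02  5.660e-01  1.838e+00 -1.000e-03  7.380e-01  7.680e-01] gap 0.701 F [ 0.4 -0.4 -0.1]
turn total [-0.003  0.008  0.006] shift in present axes [ 0.0014 -0.0003  0.0013] after turn [ 0.0014 -0.0004  0.0013]
3046 (array([502.9,  64.8]), array([55. , 24.1]), 38.5, [[474.0, 57.0], [489.0, 38.0], [532.0, 73.0], [517.0, 91.0]])
```

```bash

python3 -m pendant '[[[0.003,-0.002,0.02,0,0,0,0.7],[0,0,0.03,0,0,0,0.7],[0,0,0.03,0,0,0,0.7],[0,0,0.03,0,0,0,0.7],[0,0,0.01,0,0,0,0.7],[0,0,0.009,0,0,0,0.7],[0,0,0,0,0,0,0.7],[0,0,0,0,0,0,0.0],[0,0,0,0,0,0,0],[0,0,0,0,0,0,0],[0,0,0,0,0,0,0],[0,0,0,0,0,0,0],[0,0,0,0,0,0,0],[0,0,0,0,0,0,0]]]' 30
python3 - <<'E'
from h import *
rel(np.array([.503,.063,.12]),down(40.4))
E
```

```text
t: 3.75
tcp_pos: [0.5043, 0.0654, 0.0189]
tool_rot: [0.938, 0.346, 0.001, 0.0]
force: [-0.2, -0.8, 6.4]
finger_gap: 0.27
gripper_force: 29.3
t 3.75 tcp [0.5043 0.0654 0.0189] q [-0.091  0.762  1.874 -0.     0.503  0.774] gap 0.27 F [-0.2 -0.8  6.4]
turn total [ 0.012 -0.01   0.006] shift in present axes [-0.003   0.0014 -0.1264] after turn [-0.0032  0.0012 -0.1264]
```

```bash

python3 -m pendant '[[[0,0,-0.015,0,0,0,0],[0,0,-0.04,0,0,0,0],[0,0,-0.045,0,0,0,0],[0,0,-0.045,0,0,0,0],[0,0,-0.02,0,0,0,0],[0,0,0,0,0,-0.86,0],[0,0,0,0,0,-0.86,0],[0,0,0,0,0,-0.86,0],[0,0,0,0,0,-0.86,0],[0,0,0,0,0,-0.86,0],[0,0,0,0,0,-0.86,0],[0,0,0,0,0,-0.86,0]]]'
python3 -m pendant '[[[-0.025,0.01,0,0,0,0,0],[-0.042,0.016,0,0,0,0,0],[-0.042,0.016,0,0,0,0,0],[-0.042,0.016,0,0,0,0,0],[-0.042,0.016,0,0,0,0,0],[-0.042,0.016,0,0,0,0,0],[-0.042,0.016,0,0,0,0,0],[-0.014,0.007,0,0,0,0,0],[0,0,0,0,0,0,0],[0,0,0,0,0,0,0]]]'
python3 - <<'E'
from h import *
rel(np.array([.5606,-.1777,.0215]),down(81.8))
from station import eyes
for n in ["top","scene"]:
  s=eyes.snapshot(n);P=cloud(s)
  a=dict(top=(280,378,195,275,.038,.05),scene=(165,265,195,268,.038,.05))[n]
  cv2.imwrite(f"pics/{n}2.png",s["pixels"][:,:,::-1]);q=roi(P,*a); print(box(q))
E
```

```text
t: 4.95
tcp_pos: [0.5031, 0.0656, 0.1505]
tool_rot: [0.754, 0.656, -0.0, -0.0]
force: [0.1, 0.2, -0.4]
finger_gap: 0.268
gripper_force: 29.7
t: 5.95
tcp_pos: [0.5589, -0.1766, 0.1498]
tool_rot: [0.756, 0.655, -0.0, -0.001]
force: [-0.3, 0.4, -0.9]
finger_gap: 0.264
gripper_force: 29.7
t 5.95 tcp [ 0.5589 -0.1766  0.1498] q [-4.970e-01  6.000e-01  1.617e+00  1.000e-03  9.270e-01 -3.540e-01] gap 0.264 F [-0.3  0.4 -0.9]
turn total [-0.017 -0.012 -0.   ] shift in present axes [-0.0013  0.0026  0.1604] after turn [-0.0011  0.0023  0.1604]
(array([ 551. , -243.5]), array([210.3, 133.4]), 82.0, [[470.0, -338.0], [602.0, -357.0], [632.0, -149.0], [500.0, -130.0]])
(array([ 551.1, -240.7]), array([212.4, 138.4]), 81.3, [[467.0, -335.0], [603.0, -356.0], [636.0, -146.0], [499.0, -125.0]])
```

View pics/scene2.png

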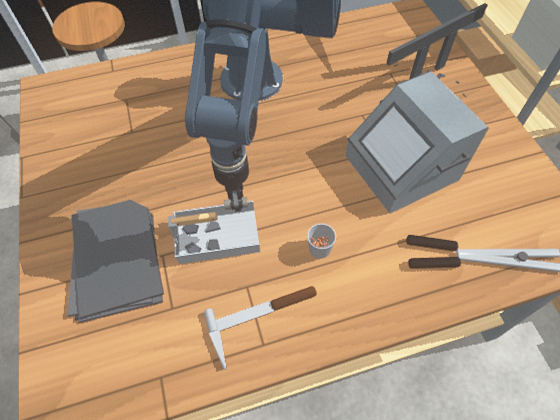

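The gripper (about (237,195)) holds the core above the front of the pan at (235,225). The offcuts stay at the rear and nothing else has moved.

```bash

python3 -m pendant '[[[-0.001,0.002,0.02,0,0,0,0],[0,0,0.035,0,0,0,0],[0,0,0.035,0,0,0,0],[0,0,0.03,0,0,0,0],[0,0,0.02,0,0,0,0],[0,0,0.012,0,0,0,0],[0,0,0.007,0,0,0,0],[0,0,0,0,0,0,0],[0,0,0,0,0,0,0]]]'
python3 -m pendant '[[[0,0,0.0008,0,0,0,0.28],[0,0,0,0,0,0,0.31],[0,0,0,0,0,0,0.34],[0,0,0,0,0,0,0.37],[0,0,0,0,0,0,0.4],[0,0,0,0,0,0,0.45],[0,0,0,0,0,0,0.5],[0,0,-0.01,0,0,0,0.5],[0,0,-0.03,0,0,0,0.5],[0,0,-0.045,0,0,0,0.5],[0,0,-0.045,0,0,0,0.5],[0,0,-0.04,0,0,0,0.5],[0,0,-0.01,0,0,0,0.5],[0,0,0,0,0,0,0.5]]]'
python3 - <<'E'
from h import *
from station import eyes
rel(np.array([.545,-.2866,.18]),down(81.8))
s=eyes.snapshot("wrist");P=cloud(s)
pickle.dump(s,open("wrist.pkl","wb"));cv2.imwrite("pics/w2.png",s["pixels"][:,:,::-1])
q=roi(P,0,560,0,420,.009,.035); c=np.array([.5606,-.1777]);q=q[np.hypot(*(q[:,:2]-c).T)<.052]
print(box(q))
E
```

```text
t: 6.95
tcp_pos: [0.5619, -0.1789, 0.0235]
tool_rot: [0.756, 0.655, 0.0, 0.001]
force: [-0.2, -0.6, -0.5]
finger_gap: 0.265
gripper_force: 29.7
t: 8.35
tcp_pos: [0.5622, -0.1793, 0.168]
tool_rot: [0.756, 0.655, 0.001, 0.002]
force: [0.3, -0.1, -0.2]
finger_gap: 0.502
gripper_force: 0.0
t 8.35 tcp [ 0.5622 -0.1793  0.168 ] q [-0.498  0.577  1.598  0.     0.963 -0.355] gap 0.502 F [ 0.3 -0.1 -0.2]
turn total [0.03  0.011 0.001] shift in present axes [-0.1359 -0.0021 -0.0149] after turn [-0.1358 -0.0021 -0.0151]
(array([ 562. , -180.2]), array([55.2, 24. ]), 82.5, [[547.0, -206.0], [570.0, -209.0], [578.0, -154.0], [554.0, -151.0]])
```

View pics/w2.png

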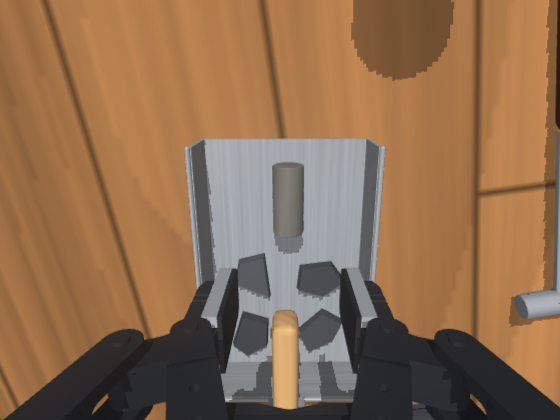

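The wrist view shows the core lying straight on the clear front floor at (288,200), with the four offcuts behind it and the grip bar at (286,360). Next I fit the arm geometry, to check that the dump poses can be reached.

```bash
cat > kin.py <<'E'
from h import *
from scipy.optimize import least_squares
D=[([-1.3075,.52845,1.43389,0,1.18135,-.1785],(.26708,-.56432,.24434)),([-.098,.566,1.838,-.001,.738,.768],(.5023,.0621,.121)),([-.091,.762,1.874,0,.503,.774],(.5043,.0654,.0189)),([-.497,.6,1.617,.001,.927,-.354],(.5589,-.1766,.1498)),([-.498,.577,1.598,0,.963,-.355],(.5622,-.1793,.168))]
A=[];b=[];off=[]
for q,p in D:
    c,s=np.cos(q[0]),np.sin(q[0]);r=c*p[0]+s*p[1];off.append(-s*p[0]+c*p[1])
    A+=[[1,np.sin(q[1]),np.sin(q[1]+q[2]),0],[0,np.cos(q[1]),np.cos(q[1]+q[2]),1]];b+=[r,p[2]]
w,res,rk,sv=np.linalg.lstsq(np.array(A),np.array(b),rcond=None)
a1,L2,L3,dz=w;lat=np.mean(off)
def fk(q,d6):
    Rz=R.from_euler('z',q[0]);F=Rz*R.from_euler('y',q[1]+q[2])
    T=F*R.from_euler('z',q[3])*R.from_euler('y',q[4])*R.from_euler('z',q[5])*R.from_euler('z',C)
    p=Rz.apply([a1+L2*np.sin(q[1]),lat,dz+d6+L2*np.cos(q[1])])+F.apply([0,0,L3])+T.apply([0,0,d6])
    return p,T
C=0
_T=fk(D[0][0],.2)[1]; T0=R.from_quat([.975697,.219121,0,-.00105]); C=(_T.inv()*T0).as_rotvec()[2]
lo=np.array([-3.08,-.75,.22,-1.43,0,-2.85]);hi=np.array([3.08,2.2,2.44,4.57,2.65,2.85])
def ik(p,T,d6,q0):
    f=lambda q:np.r_[(fk(q,d6)[0]-p)*5,(fk(q,d6)[1].inv()*T).as_rotvec()]
    s=least_squares(f,np.clip(q0,lo+.01,hi-.01),bounds=(lo,hi));return s.x,np.abs(s.fun).max()
E
cat > geo.py <<'E'
from h import *
BO=np.array([.490,.3195,0]);BY=np.radians(100.7)   # bin
RB=R.from_euler('z',BY)
GX,GZ=-.048,.095      # TCP in the pan frame
def dump(phi,s,c,dyaw=0,gx=None,tp=0,y=0):
    """TCP pose with pan tilted phi(deg), lip s past the sill, c above it"""
    gx=GX if gx is None else gx
    RP=RB*R.from_euler('z',dyaw,degrees=True)*R.from_euler('y',phi,degrees=True)
    sill=BO+RB.apply([-.103,y,.094])
    lip=sill+RP.apply([s,0,c]); o=lip-RP.apply([.105,0,0])
    return o+RP.apply([gx,0,GZ]),RP*R.from_euler('x',180,degrees=True)*R.from_euler('y',tp,degrees=True)
E
python3 - <<'E'
from kin import *
from geo import *
print("fit",w,lat,np.array(off),res,C)
s=pickle.load(open("wrist.pkl","rb"))
t=pickle.load(open("top.pkl","rb"));P=cloud(t)
# flap/slope check in the bin frame
q=P[190:330,35:190].reshape(-1,3);qb=RB.inv().apply(q-BO)
for lo_,hi_ in((.1,.11),(.14,.15),(.18,.19),(.205,.212)):
    m=(np.abs(qb[:,1])<.06)&(qb[:,2]>lo_)&(qb[:,2]<hi_)&(qb[:,0]<.05);print(lo_,np.median(qb[m,0]),"expect slope",-.12+((lo_+hi_)/2-.075)*np.tan(np.radians(42)))
m=(qb[:,2]>.215)&(qb[:,2]<.226);e=qb[m];print("top x",np.percentile(e[:,0],[.5,99.5]),"y",np.percentile(e[:,1],[.5,99.5]))
for d6 in(.2,.3):
  q0=D[4][0]
  for phi,ss in((0,-.08),(17,-.03),(17,.06),(30,.065),(45,.068),(50,.068)):
    p,T=dump(phi,ss,.01);q0,e=ik(p,T,d6,q0);print(d6,phi,ss,p.round(3),q0.round(2),round(e,4))
E
```

```text
fit [0.08822252 0.31971665 0.38084989 0.11980926] 0.11103533834172741 [0.11100314 0.11094868 0.11095739 0.1112439  0.11102359] [0.00092456] 1.5707652847758915
0.1 -0.08776411592371014 expect slope -0.09298787867106478
0.14 -0.051406565045468804 expect slope -0.056971716899151176
0.18 -0.018086074247075763 expect slope -0.020955555127237596
0.205 0.00018439083399230695 expect slope 0.000203939913761636
top x [0.00482594 0.11911256] y [-0.11406396  0.11361691]
0.2 0 -0.08 [ 0.552 -0.011  0.199] [-0.22  0.44  1.72  0.    0.99 -0.41] 0.0
0.2 17 -0.03 [0.536 0.076 0.248] [ 0.04  0.34  1.73 -0.34  1.06  0.02] 0.0
0.2 17 0.06 [0.52  0.161 0.222] [ 0.2   0.42  1.7  -0.34  1.05  0.19] 0.0
0.2 30 0.065 [0.514 0.195 0.229] [ 0.34  0.49  1.63 -0.57  1.17  0.42] 0.0
0.2 45 0.068 [0.506 0.232 0.228] [ 0.47  0.63  1.51 -0.77  1.35  0.6 ] 0.0
0.2 50 0.068 [0.504 0.244 0.227] [ 0.51  0.69  1.47 -0.83  1.42  0.65] 0.0
0.3 0 -0.08 [ 0.552 -0.011  0.199] [-0.22  0.44  1.72  0.    0.99 -0.41] 0.0
0.3 17 -0.03 [0.536 0.076 0.248] [ 0.1   0.36  1.72 -0.34  1.06  0.08] 0.0
0.3 17 0.06 [0.52  0.161 0.222] [ 0.26  0.44  1.68 -0.34  1.07  0.24] 0.0
0.3 30 0.065 [0.514 0.195 0.229] [ 0.43  0.57  1.56 -0.55  1.21  0.49] 0.0
0.3 45 0.068 [0.506 0.232 0.228] [ 0.58  0.78  1.37 -0.72  1.41  0.67] 0.0
0.3 50 0.068 [0.504 0.244 0.227] [ 0.62  0.86  1.29 -0.77  1.49  0.71] 0.0
```

```bash

python3 -m pendant '[[[-0.02,-0.002,0,0,0,0,0.6],[-0.04,0,0,0,0,0,0.6],[-0.04,0,0,0,0,0,0.6],[-0.03,0,0,0,0,0,0.6],[-0.0095,0,0,0,0,0,0.6],[0,0,0,0,0,0,0.6],[0,0,0.02,0,0,0,0.6],[0,0,0.03,0,0,0,0.6],[0,0,0.025,0,0,0,0.6],[0,0,0.012,0,0,0,0.6],[0,0,0.004,0,0,0,0.6],[0,0,0,0,0,0,0.6],[0,0,0,0,0,0,0.6]]]'
python3 - <<'E'
from h import *
from station import eyes
rel(np.array([.5445,-.2895,.095]),down(81.8))
s=eyes.snapshot("scene");P=cloud(s);q=roi(P,165,265,195,268,.038,.05);print(box(q))
cv2.imwrite("pics/s3.png",cv2.resize(s["pixels"][150:290,130:310,::-1],None,fx=3,fy=3))
E
```

```text
t: 9.7
tcp_pos: [0.5445, -0.2893, 0.0941]
tool_rot: [0.756, 0.655, 0.0, 0.001]
force: [-0.6, -0.1, 0.3]
finger_gap: 0.603
gripper_force: 0.0
t 9.7 tcp [ 0.5445 -0.2893  0.0941] q [-0.669  0.712  1.571  0.     0.857 -0.527] gap 0.603 F [-0.6 -0.1  0.3]
turn total [0.011 0.006 0.004] shift in present axes [-0.0003  0.     -0.0011] after turn [-0.0003  0.     -0.0011]
(array([ 551.3, -240.4]), array([212. , 138.3]), 81.6, [[467.0, -335.0], [604.0, -355.0], [635.0, -146.0], [498.0, -125.0]])
```

View pics/s3.png

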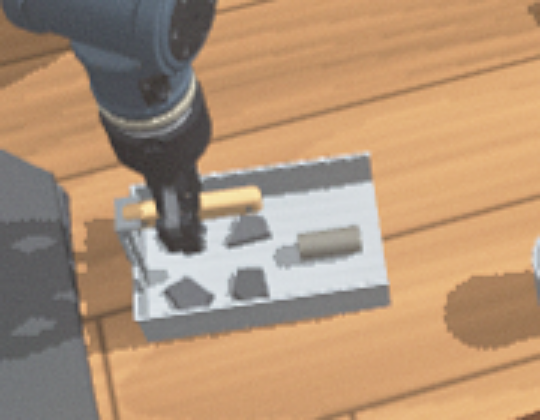

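The fingers straddle the grip bar at crop (180,215). The core is on the floor at (330,243) and the pan hasn't moved. Now I close the gripper and lift.

```bash

python3 -m pendant '[[[0,0,0,0,0,0,0.3],[0,0,0,0,0,0,0.2],[0,0,0,0,0,0,0],[0,0,0,0,0,0,0],[0,0,0,0,0,0,0],[0,0,0,0,0,0,0],[0,0,0,0,0,0,0],[0,0,0,0,0,0,0],[0,0,-0.005,0,0,0,0],[0,0,-0.02,0,0,0,0],[0,0,-0.03,0,0,0,0],[0,0,-0.04,0,0,0,0],[0,0,-0.04,0,0,0,0],[0,0,-0.03,0,0,0,0],[0,0,-0.015,0,0,0,0],[0,0,0,0,0,0,0],[0,0,0,0,0,0,0]]]' 115
python3 - <<'E'
from h import *
from station import eyes,monitor
s_=monitor.sense();dz=s_["tcp_pos"][2]-.095;print(s_["tcp_pos"],s_["gripper_force"],s_["finger_gap"],dz)
s=eyes.snapshot("top");P=cloud(s);cv2.imwrite("pics/t4.png",s["pixels"][:,:,::-1])
q=P[150:290,240:400].reshape(-1,3);pr=R.from_euler('z',81.8,degrees=True).inv().apply(q-np.array([.5513,-.242,0]))
m=(np.abs(pr[:,1])<.06)&(pr[:,0]>.02)&(pr[:,0]<.1)&(pr[:,2]>dz-.03)&(pr[:,2]<dz+.012)
f=pr[m];c=np.polyfit(f[:,0],f[:,2],1);print("floor slope deg (x)",np.degrees(np.arctan(c[0])),c[1]-dz,len(f))
c=np.polyfit(f[:,1],f[:,2],1);print("roll",np.degrees(np.arctan(c[0])))
k=roi(P,240,400,150,290,dz+.036,dz+.052);print(box(k))
E
```

```text
t: 11.45
tcp_pos: [0.5428, -0.2884, 0.2355]
tool_rot: [0.756, 0.655, -0.0, -0.002]
force: [-0.2, 0.2, -6.4]
finger_gap: 0.168
gripper_force: 113.1
[ 0.54281843 -0.28841138  0.23547036] 113.14881205558777 0.16824770898177788 0.14047035523064771
floor slope deg (x) -0.012381525798349459 0.00251367836835939 1232
roll 0.20681008898965328
(array([ 549.5, -241.4]), array([212. , 133.5]), 81.9, [[468.0, -337.0], [601.0, -356.0], [631.0, -146.0], [498.0, -127.0]])
```

```bash
sed -i 's/^GX,GZ=.*/GX,GZ=-.0475,.094/' geo.py; cat >> geo.py <<'E'
def legs(W,start=None,n=None):
    from station import monitor
    s=monitor.sense();p,T=(s["tcp_pos"],R.from_quat(s["tool_rot"])) if start is None else start
    for i,(p2,T2) in enumerate(W):
        print(i,"shift",(T.inv().apply(p2-p)/.8).round(4),"turn",((T.inv()*T2).as_rotvec()/.12).round(3),"->",p2.round(4)); p,T=p2,T2
E
python3 - <<'E'
from geo import *
p,T=dump(0,-.12,.05)
legs([(np.array([.5428,-.2884,.2355]),T),(p,T),dump(14,-.04,.012),dump(14,.06,.012)]+[dump(a,.06+.0025*i/1.,.012) for i,a in enumerate((19,25,32,39,45),0)])
E
```

```text
0 shift [-0.0002  0.0003 -0.0006] turn [-0.032 -0.025 -2.749] -> [ 0.5428 -0.2884  0.2355]
1 shift [ 0.2895  0.0762 -0.0031] turn [0. 0. 0.] -> [ 0.5597 -0.0495  0.238 ]
2 shift [ 0.1392 -0.     -0.0068] turn [ 0.    -2.036  0.   ] -> [0.539  0.06   0.2434]
3 shift [ 0.125 -0.    -0.   ] turn [0. 0. 0.] -> [0.521  0.1553 0.2192]
4 shift [ 0.012  -0.     -0.0096] turn [-0.    -0.727 -0.   ] -> [0.519  0.1663 0.2243]
5 shift [ 0.0176  0.     -0.011 ] turn [ 0.    -0.873 -0.   ] -> [0.516  0.1822 0.2281]
6 shift [ 0.0201  0.     -0.0123] turn [ 0.    -1.018  0.   ] -> [0.5125 0.2006 0.2303]
7 shift [ 0.0201 -0.     -0.012 ] turn [ 0.    -1.018 -0.   ] -> [0.509  0.2189 0.2299]
8 shift [ 0.0175  0.     -0.0101] turn [ 0.    -0.873  0.   ] -> [0.506  0.2346 0.2273]
```

```bash

python3 -m pendant '[[[0,0,0,0,0,-0.4,0],[0,0,0,0,0,-0.65,0],[0,0,0,0,0,-0.65,0],[0,0,0,0,0,-0.65,0],[0,0,0,0,0,-0.4,0],[0.015,0.004,0,0,0,0,0],[0.03,0.008,0,0,0,0,0],[0.04,0.0105,0,0,0,0,0],[0.045,0.012,0,0,0,0,0],[0.045,0.012,0,0,0,0,0],[0.045,0.012,-0.003,0,0,0,0],[0.035,0.009,0,0,0,0,0],[0.02,0.005,0,0,0,0,0],[0.0145,0.0037,0,0,0,0,0],[0,0,0,0,0,0,0],[0,0,0,0,0,0,0]]]' 115
python3 -m pendant '[[[0.01,0,-0.001,0,-0.25,0,0],[0.015,0,-0.001,0,-0.3,0,0],[0.02,0,-0.001,0,-0.3,0,0],[0.02,0,-0.001,0,-0.3,0,0],[0.02,0,-0.001,0,-0.3,0,0],[0.02,0,-0.001,0,-0.3,0,0],[0.015,0,-0.001,0,-0.286,0,0],[0.012,0,0,0,0,0,0],[0.007,0,0,0,0,0,0],[0,0,0,0,0,0,0],[0,0,0,0,0,0,0]]]'
python3 - <<'E'
from geo import *
from station import eyes
legs([dump(14,-.04,.012),dump(14,.06,.012)])
for n in ["top","scene","wrist"]:
    s=eyes.snapshot(n);cv2.imwrite(f"pics/{n}5.png",s["pixels"][:,:,::-1]);pickle.dump(s,open(n+"5.pkl","wb"))
E
```

```text
t: 13.1
tcp_pos: [0.5609, -0.0511, 0.2395]
tool_rot: [0.638, 0.77, -0.0, 0.0]
force: [-0.0, -0.7, -6.2]
finger_gap: 0.165
gripper_force: 113.3
t: 14.2
tcp_pos: [0.5406, 0.0575, 0.2312]
tool_rot: [0.634, 0.764, -0.078, 0.094]
force: [0.1, 0.4, -6.3]
finger_gap: 0.163
gripper_force: 113.3
0 shift [-0.0004 -0.0014 -0.0157] turn [ 0.     0.    -0.008] -> [0.539  0.06   0.2434]
1 shift [ 0.125 -0.    -0.   ] turn [0. 0. 0.] -> [0.521  0.1553 0.2192]
```

View pics/scene5.png

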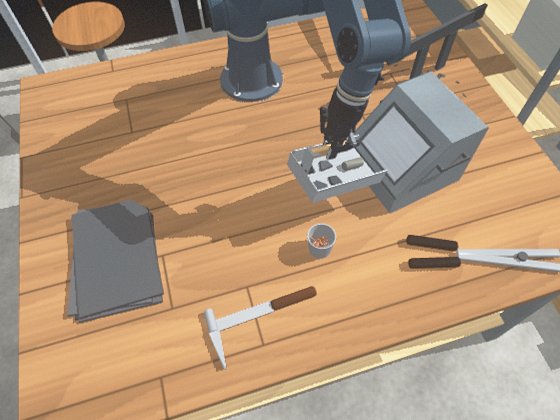

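View pics/wrist5.png

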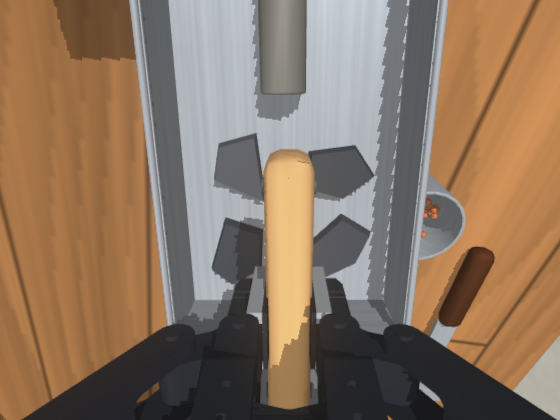

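In the scene view the pan's mouth (385,175) is just in front of the flap (395,145), with the core at (352,163) still aboard. In the wrist view the core (283,45) and the offcuts lie where they were. Before inserting I correct the height and check the lip against the sill.

```bash

python3 -m pendant '[[[0,-0.001,-0.008,0,0,0,0],[0,0,-0.008,0,0,0,0],[0,0,0,0,0,0,0],[0,0,0,0,0,0,0]]]'
python3 - <<'E'
from geo import *
from station import eyes,monitor
s=monitor.sense();T=R.from_quat(s["tool_rot"]);RP=T*R.from_euler('x',180,degrees=True)
o=s["tcp_pos"]-RP.apply([GX,0,GZ]);print("lip in bin frame (want -.142..,0,.115)",RB.inv().apply(o+RP.apply([.105,0,0])-BO))
for n in("top","scene"):
    P=cloud(eyes.snapshot(n));q=RP.inv().apply(P.reshape(-1,3)-o)
    f=q[(np.abs(q[:,1])<.05)&(q[:,0]>.03)&(q[:,0]<.1)&(np.abs(q[:,2])<.012)]
    c=np.polyfit(f[:,0],f[:,2],1);print(n,"floor tilt err deg",np.degrees(np.arctan(c[0])),"mean z",np.median(f[:,2]))
    k=q[(q[:,2]>.038)&(q[:,2]<.05)&(np.abs(q[:,1])<.09)&(np.abs(q[:,0])<.125)];print(" rim",np.percentile(k[:,0],[1,99]),np.percentile(k[:,1],[1,99]))
legs([dump(14,-.04,.012),dump(14,.06,.012)])
E
```

```text
t: 14.75
tcp_pos: [0.5391, 0.0614, 0.2441]
tool_rot: [0.633, 0.764, -0.077, 0.094]
force: [-0.3, -0.1, -6.0]
finger_gap: 0.165
gripper_force: 113.3
lip in bin frame (want -.142..,0,.115) [-0.13757148 -0.00046051  0.11596981]
top floor tilt err deg 3.930693537826155 mean z 0.0007159624469921871
 rim [-0.1064142   0.09847122] [-0.0662776   0.06697568]
scene floor tilt err deg -0.6463268917259349 mean z 0.002124218313675723
 rim [-0.10525213  0.10574339] [-0.0679505   0.06603685]
0 shift [-0.0017  0.0001  0.0005] turn [-0.001 -0.     0.003] -> [0.539  0.06   0.2434]
1 shift [ 0.125 -0.    -0.   ] turn [0. 0. 0.] -> [0.521  0.1553 0.2192]
```

```bash

python3 -m pendant '[[[0.007,0,0,0,0,0,0],[0.012,0,0,0,0,0,0],[0.014,0,0,0,0,0,0],[0.014,0,0,0,0,0,0],[0.014,0,0,0,0,0,0],[0.014,0,0,0,0,0,0],[0.014,0,0,0,0,0,0],[0.014,0,0,0,0,0,0],[0.012,0,0,0,0,0,0],[0.007,0,0,0,0,0,0],[0.0015,0,0,0,0,0,0],[0,0,0,0,0,0,0],[0,0,0,0,0,0,0]]]'
python3 - <<'E'
from geo import *
from station import eyes
legs([dump(14,.06,.012)]+[dump(a,.06+.0025*i/1.,.012) for i,a in enumerate((19,25,32,39,45),0)])
s=eyes.snapshot("scene");cv2.imwrite("pics/s6.png",cv2.resize(s["pixels"][60:220,280:500,::-1],None,fx=3,fy=3))
P=cloud(s);q=P[60:220,330:480].reshape(-1,3);qb=RB.inv().apply(q-BO)
E
```

```text
t: 16.15
tcp_pos: [0.5211, 0.155, 0.2197]
tool_rot: [0.633, 0.764, -0.078, 0.094]
force: [0.3, -3.2, -6.1]
finger_gap: 0.168
gripper_force: 113.4
0 shift [0.0005 0.     0.0005] turn [-0.002  0.004 -0.001] -> [0.521  0.1553 0.2192]
1 shift [ 0.012  -0.     -0.0096] turn [-0.    -0.727 -0.   ] -> [0.519  0.1663 0.2243]
2 shift [ 0.0176  0.     -0.011 ] turn [ 0.    -0.873 -0.   ] -> [0.516  0.1822 0.2281]
3 shift [ 0.0201  0.     -0.0123] turn [ 0.    -1.018  0.   ] -> [0.5125 0.2006 0.2303]
4 shift [ 0.0201 -0.     -0.012 ] turn [ 0.    -1.018 -0.   ] -> [0.509  0.2189 0.2299]
5 shift [ 0.0175  0.     -0.0101] turn [ 0.    -0.873  0.   ] -> [0.506  0.2346 0.2273]
```

View pics/s6.png

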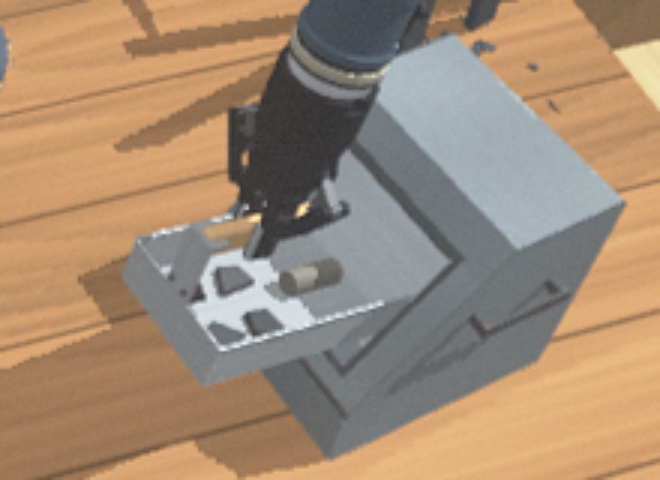

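The pan's mouth is through the slot at crop (430,290), with the flap pushed in ahead of it. The core (310,275) and the offcuts are still aboard.

```bash

python3 -m pendant '[[[0.006,0,-0.0048,0,-0.38,0,0],[0.006,0,-0.0048,0,-0.38,0,0],[0,0,0,0,0,0,0],[0,0,0,0,0,0,0],[0,0,0,0,0,0,0],[0,0,0,0,0,0,0],[0.0088,0,-0.0055,0,-0.436,0,0],[0.0088,0,-0.0055,0,-0.436,0,0],[0.01,0,-0.0062,0,-0.51,0,0],[0.01,0,-0.0062,0,-0.51,0,0],[0.01,0,-0.006,0,-0.51,0,0],[0.01,0,-0.006,0,-0.51,0,0],[0.0088,0,-0.005,0,-0.436,0,0],[0.0088,0,-0.005,0,-0.436,0,0],[0,0,0,0,0,0,0],[0,0,0,0,0,0,0],[0,0,0,0,0,0,0],[0,0,0,0,0,0,0]]]'
python3 - <<'E'
from geo import *
from station import eyes
legs([dump(45,.07,.012),dump(50,.07,.012)])
for n in("scene","top"):
  s=eyes.snapshot(n);pickle.dump(s,open(n+"7.pkl","wb"));cv2.imwrite(f"pics/{n}7.png",s["pixels"][:,:,::-1])
a=pickle.load(open("scene7.pkl","rb"))["pixels"][60:220,290:490,::-1];b=pickle.load(open("top7.pkl","rb"))["pixels"][180:320,40:240,::-1]
cv2.imwrite("pics/c7.png",np.hstack([cv2.resize(a,(400,320)),cv2.resize(b,(400,320))]))
E
```

```text
t: 18.0
tcp_pos: [0.5061, 0.2341, 0.2256]
tool_rot: [0.59, 0.711, -0.245, 0.296]
force: [0.9, -2.2, -5.3]
finger_gap: 0.17
gripper_force: 113.3
0 shift [-0.0011  0.     -0.002 ] turn [-0.006  0.027 -0.007] -> [0.506  0.2346 0.2273]
1 shift [ 0.0119 -0.     -0.0085] turn [-0.    -0.727  0.   ] -> [0.5039 0.246  0.2253]
```

View pics/c7.png

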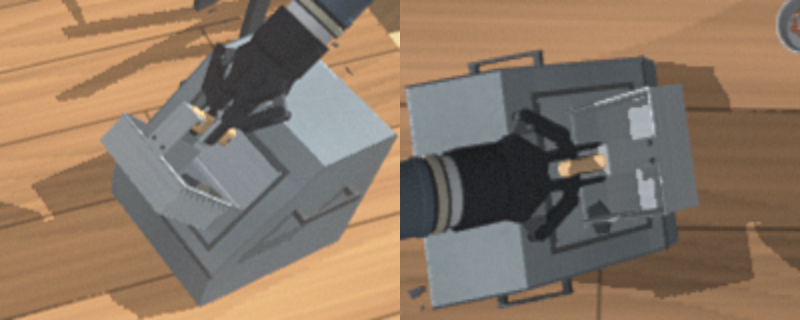

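The left view shows the pan steeply tilted into the slot. In the top crop (right) one offcut still shows at (600,215). I tilt a little further, wait, and check what's left in the pan with the wrist depth.

```bash
cat > chk.py <<'E'
from geo import *
from station import eyes,monitor
def inside():
    m=monitor.sense();T=R.from_quat(m["tool_rot"]);RP=T*R.from_euler('x',180,degrees=True);o=m["tcp_pos"]-RP.apply([GX,0,GZ])
    print("lip in bin",RB.inv().apply(o+RP.apply([.105,0,0])-BO).round(4),"F",m["force"].round(1),"t",m["t"])
    for n in("wrist","top"):
        s=eyes.snapshot(n);q=RP.inv().apply(cloud(s).reshape(-1,3)-o).reshape(420,560,3);g=s["pixels"].max(2)
        on=(np.abs(q[...,1])<.058)&(q[...,0]>-.095)&(q[...,0]<.11)
        k=on&(q[...,2]>.0055)&(q[...,2]<.03);kf=on&(np.abs(q[...,2]-.0025)<.003)
        nc,lab,st,ce=cv2.connectedComponentsWithStats(k.astype(np.uint8))
        print(n,"floor px",kf.sum(),[(st[i,4],q[lab==i].mean(0).round(3).tolist(),int(g[lab==i].mean())) for i in range(1,nc) if st[i,4]>(150 if n=="wrist" else 15)])
if __name__=="__main__": inside()
E
python3 chk.py
python3 -m pendant '[[[0.006,0,-0.004,0,-0.36,0,0],[0.006,0,-0.004,0,-0.36,0,0],[0,0,0,0,0,0,0],[0,0,0,0,0,0,0],[0,0,0,0,0,0,0],[0,0,0,0,0,0,0],[0,0,0,0,0,0,0]]]'
python3 chk.py
```

```text
lip in bin [-0.046  -0.0001  0.0512] F [-0.5 -1.6 -5.1] t 18.1
wrist floor px 21221 []
top floor px 770 []
t: 18.9
tcp_pos: [0.5039, 0.2455, 0.2228]
tool_rot: [0.578, 0.697, -0.271, 0.326]
force: [0.3, -2.3, -5.2]
finger_gap: 0.169
gripper_force: 113.6
lip in bin [-0.0498  0.      0.0455] F [ 0.3 -2.3 -5.2] t 18.9
wrist floor px 8253 []
top floor px 560 []
```

```bash

python3 -m pendant '[[[0.008,0,-0.003,0,0,0,0],[-0.01,0,0,0,0,0,0],[0.01,0,0,0,0,0,0],[-0.01,0,0,0,0,0,0],[0.01,0,0,0,0,0,0],[-0.01,0,0,0,0,0,0],[0.01,0,0,0,0,0,0],[0,0,0,0,0,0,0],[0,0,0,0,0,0,0],[0,0,0,0,0,0,0],[0,0,0,0,0,0,0]]]'
cat >> chk.py <<'E'
    m=monitor.sense();T=R.from_quat(m["tool_rot"]);RP=T*R.from_euler('x',180,degrees=True);o=m["tcp_pos"]-RP.apply([GX,0,GZ])
    for n in("wrist","scene"):
        s=eyes.snapshot(n);q=RP.inv().apply(cloud(s).reshape(-1,3)-o)
        for x in np.arange(-.08,.12,.02):
            f=q[(np.abs(q[:,1])<.055)&(abs(q[:,0]-x)<.01)&(q[:,2]<.08)&(q[:,2]>-.02)]
            print(n,round(x,2),len(f),np.percentile(f[:,2],[2,25,50,75,98]).round(3) if len(f) else "")
E
python3 chk.py
```

```text
t: 20.1
tcp_pos: [0.5028, 0.2516, 0.2194]
tool_rot: [0.578, 0.697, -0.271, 0.327]
force: [0.3, -3.0, -4.1]
finger_gap: 0.168
gripper_force: 113.6  File "chk.py", line 13
    m=monitor.sense();T=R.from_quat(m["tool_rot"]);RP=T*R.from_euler('x',180,degrees=True);o=m["tcp_pos"]-RP.apply([GX,0,GZ])
IndentationError: unexpected indent
```

```bash
sed -i 's/^if __name__=="__main__": inside()/if __name__=="__main__":\n    inside()/' chk.py; python3 chk.py
```

```text
lip in bin [-0.0437  0.0001  0.0421] F [ 0.3 -3.  -4.1] t 20.1
wrist floor px 4533 []
top floor px 559 []
wrist -0.08 2759 [0.003 0.004 0.004 0.005 0.006]
wrist -0.06 1055 [0.003 0.004 0.004 0.005 0.006]
wrist -0.04 0 
wrist -0.02 0 
wrist 0.0 0 
wrist 0.02 0 
wrist 0.04 0 
wrist 0.06 0 
wrist 0.08 0 
wrist 0.1 0 
scene -0.08 0 
scene -0.06 0 
scene -0.04 0 
scene -0.02 0 
scene 0.0 0 
scene 0.02 38 [-0.02  -0.018 -0.016 -0.014 -0.012]
scene 0.04 2 [-0.019 -0.018 -0.016 -0.014 -0.013]
scene 0.06 80 [0.072 0.075 0.076 0.078 0.08 ]
scene 0.08 176 [0.057 0.062 0.065 0.069 0.073]
scene 0.1 178 [0.033 0.046 0.05  0.054 0.059]
```

```bash
cat > fm.py <<'E'
from geo import *
from station import eyes,monitor
m=monitor.sense();T=R.from_quat(m["tool_rot"]);RP=T*R.from_euler('x',180,degrees=True);o=m["tcp_pos"]-RP.apply([GX,0,GZ])
print(m["force"].round(2),m["t"])
for n in("wrist","top","scene"):
    s=eyes.snapshot(n);K=s["intrinsics"];A=R.from_quat(s["attitude"]);print(n,"eye in pan",RP.inv().apply(s["eye"]-o).round(3))
    for x in np.arange(.1,-.1,-.015):
        row=[]
        for y in np.arange(.054,-.06,-.012):
            c=A.inv().apply(o+RP.apply([x,y,.003])-s["eye"]);u,v=(K@c)[:2]/c[2];u,v=int(round(u)),int(round(v))
            row.append("%3d/%3d"%(s["pixels"][v,u].mean(),min(999,max(-999,1000*(s["depth"][v,u]-c[2])))) if 0<=u<560 and 0<=v<420 else "   .   ")
        print("%.3f"%x,*row)
E
python3 fm.py
```

```text
[ 0.48 -1.16 -3.45] 20.3
wrist eye in pan [ 0.033 -0.     0.224]
0.100    .       .       .       .       .       .       .       .       .       .   
0.085    .       .       .       .       .       .       .       .       .       .   
0.070 133/-198 133/-198 134/-198 133/-198 132/-198 131/-198 131/-198 131/-198 130/-198 130/-198
0.055 135/-203 134/-203 134/-203 134/-203 134/-203 133/-203 133/-203 132/-203 131/-203 131/-203
0.040 134/-208 134/-208 134/-208 134/-208 134/-208 134/-208 134/-208 134/-208 134/-208 133/-208
0.025 134/-212 134/-212 134/-212 134/-212 134/-212 133/-212 133/-212 133/-212 134/-212 134/-212
0.010 134/-217 133/-217 134/-217 135/-217 134/-217 133/-217 133/-217 134/-217 135/-217 135/-217
-0.005 134/-222 134/-222 134/-222 133/-222 134/-222 134/-222 134/-222 134/-222 134/-222 134/-222
-0.020 136/-226 135/-226 135/-226 135/-226 135/-226 134/-226 134/-226 134/-226 133/-226 133/-226
-0.035 137/-178 136/-179 136/-178 135/-179 135/-178 135/-177 135/-178 135/-179 135/-179 133/-179
-0.050 134/-175 133/-174 134/-174 134/-173 134/-174 133/-173 133/-174 134/-174 134/-173 135/
[... 2152 characters left out ...]
9/-126 148/-123 152/-126 154/-124 147/-120 154/-123 135/-105 132/-78 134/-55 136/-24
-0.005 145/-110 154/-110 153/-111 142/-110 150/-109 152/-105 134/-102 135/-77 135/-52 132/-26
-0.020 148/-93 143/-92 150/-91 147/-93 156/-95 148/-93 152/-93 135/-79 133/-53 133/-26
-0.035 150/-80 143/-74 149/-71 152/-76 153/-76 155/-71 149/-73 153/-78 135/-51 136/-26
-0.050 149/-56 146/-59 146/-58 154/-57 152/-59 150/-54 153/-59 151/-56 131/-52 136/-29
-0.065 157/-42 147/-42 151/-43 151/-43 154/-42 150/-41 152/-43 147/-39 153/-43 135/-22
-0.080 151/-22 153/-27 148/-25 148/-25 149/-23 149/-28 147/-27 147/-27 148/-24 140/-23
-0.095 157/-10 156/-10 155/ -5 155/ -9 147/ -7 151/-10 151/ -7 150/ -8 154/ -8 153/ -4
```

```bash
python3 - <<'E'
from geo import *
legs([dump(a,b,.012) for a,b in((50,.075),(44,.072),(38,.07),(32,.068),(26,.065),(20,.062),(14,.06))])
E
```

```text
0 shift [-0.0042  0.      0.0008] turn [0.001 0.029 0.001] -> [0.5033 0.2491 0.2215]
1 shift [-0.017   0.      0.0112] turn [ 0.     0.873 -0.   ] -> [0.5062 0.2337 0.2262]
2 shift [-0.0158  0.      0.0115] turn [-0.     0.873  0.   ] -> [0.5091 0.2185 0.2283]
3 shift [-0.0158 -0.      0.0118] turn [0.    0.873 0.   ] -> [0.512  0.2031 0.2287]
4 shift [-0.017  -0.      0.0122] turn [-0.     0.873 -0.   ] -> [0.5151 0.1867 0.2276]
5 shift [-0.017   0.      0.0126] turn [0.    0.873 0.   ] -> [0.5182 0.1704 0.2246]
6 shift [-0.0157 -0.      0.0128] turn [0.    0.873 0.   ] -> [0.521  0.1553 0.2192]
```

```bash
python3 -m pendant '[[[-0.004,0,0.001,0,0.03,0,0],[-0.0085,0,0.0056,0,0.436,0,0],[-0.0085,0,0.0056,0,0.436,0,0],[-0.008,0,0.0058,0,0.436,0,0],[-0.008,0,0.0058,0,0.436,0,0],[-0.008,0,0.006,0,0.436,0,0],[-0.008,0,0.006,0,0.436,0,0],[-0.0085,0,0.0061,0,0.436,0,0],[-0.0085,0,0.0061,0,0.436,0,0],[-0.0085,0,0.0063,0,0.436,0,0],[-0.0085,0,0.0063,0,0.436,0,0],[-0.008,0,0.0064,0,0.436,0,0],[-0.008,0,0.0064,0,0.436,0,0],[0,0,0,0,0,0,0],[0,0,0,0,0,0,0]]]'
python3 fm.py | sed -n 1,30p
```

```text
t: 21.95
tcp_pos: [0.5209, 0.1538, 0.2168]
tool_rot: [0.633, 0.764, -0.079, 0.094]
force: [-0.6, -2.1, -4.8]
finger_gap: 0.163
gripper_force: 113.6
[-0.55 -2.13 -4.82] 21.95
wrist eye in pan [ 0.034 -0.     0.224]
0.100    .       .       .       .       .       .       .       .       .       .   
0.085    .       .       .       .       .       .       .       .       .       .   
0.070 110/  0 113/  0 114/  0 112/  1 117/  0 115/  0 116/  0 114/  0 110/  0 111/  0
0.055 109/  1 112/  0 113/  0 111/  0 116/  0 114/  0 116/  0 115/  0 111/  0 110/  0
0.040 129/ -1 175/ -1 114/  0 114/ -1 138/  0 178/  0 115/  1 115/  0 110/  0 111/ -1
0.025 167/  0 176/  0 174/ -1 172/  0 179/  0 177/  0 177/  0 181/  0 174/  0 110/  0
0.010 167/  0 176/  0 173/  0 172/  0 175/  0 175/  0 173/  0 179/  0 172/  1 111/  0
-0.005 167/  0 175/  0 172/  0 172/  0 133/-104 145/-106 170/  0 176/  0 170/  0 111/  0
-0.020 167/  0 175/ -1 171/  0 170/  0 177/-112 178/-113 164/  0 177/ -1 170/ -1 122/  0
-0.035 168/  0 175/  0 171/  0 170/  0 179/-115 179/-113 169/ -1 175/  0 171/  0 111/ -1
-0.050 169/ -1 17
[... 877 characters left out ...]
9  62/-141  27/-187  29/-170  49/-168  31/-184  53/-144  40/-143  36/-172
0.010 138/  4  32/-143  25/-135  36/-157 159/-115 117/-117  38/-158  36/-136  27/-141 105/  3
-0.005 189/  2 200/  3 206/  4  41/-104 167/-115 110/-119  34/-107 211/  0 205/  3 110/  0
-0.020 188/  4 195/  1 201/  0 200/  3 126/-116 106/-115 202/  3 209/  1 205/  0 113/  0
-0.035 190/  0 197/  0 201/  1 199/  2 127/-118 109/-114 202/  1 211/ -1 206/  0 111/  5
-0.050 191/  1 196/  4 118/  2 113/  6 121/-108 108/-109 172/  0 209/  0 206/  2 124/ -2
-0.065 192/  1 195/ -1 115/  2 113/  3  92/-96  92/-100 181/  2 209/  2 208/  0 116/  2
-0.080 195/ -3 200/  2 114/  1 117/ -1  91/-60  94/-64 209/  4 209/  1 208/  0 111/ -1
```

```bash
python3 - <<'E'
from station import eyes,monitor
import numpy as np
F=[]
for i in range(12): eyes.snapshot("wrist");F.append(monitor.sense()["force"])
print(np.mean(F,0),np.std(F,0),monitor.sense()["t"])
s=eyes.snapshot("wrist")["pixels"];print("top image rows mean brightness",[[int(s[r,c:c+20].mean()) for c in range(120,460,20)] for r in(0,10,20,40)])
E
```

```text
[-0.24715619 -2.53225506 -4.53384131] [0.61783166 0.4906779  0.33459357] 22.7
top image rows mean brightness [[80, 72, 93, 111, 113, 114, 114, 115, 116, 115, 116, 114, 113, 112, 97, 86, 85], [103, 78, 91, 111, 113, 113, 114, 115, 116, 115, 116, 114, 113, 112, 95, 94, 104], [98, 84, 91, 110, 112, 113, 114, 115, 116, 115, 115, 114, 113, 111, 94, 98, 97], [83, 96, 88, 109, 112, 113, 113, 114, 116, 115, 115, 114, 113, 111, 92, 106, 70]]
```

```bash
python3 -m pendant '[[[-0.01,0,0,0,0,0,0],[-0.02,0,0,0,0,0,0],[-0.02,0,0,0,0,0,0],[-0.02,0,0,0,0,0,0],[-0.02,0,0,0,0,0,0],[-0.02,0,0,0,0,0,0],[-0.02,0,0,0,0,0,0],[-0.02,0,0,0,0.3,0,0],[-0.02,0,0,0,0.6,0,0],[-0.02,0,0,0,0.6,0,0],[-0.02,0,0,0,0.536,0,0],[-0.01,0,0,0,0,0,0],[0,0,0,0,0,0,0],[0,0,0,0,0,0,0]]]'
python3 - <<'E'
from geo import *
from station import eyes
P0=np.array([.5445,-.2895,.13]);T0=down(81.8)
s=eyes.snapshot("scene");a=s["pixels"][60:260,260:500,::-1]
t=eyes.snapshot("top");b=t["pixels"][150:330,30:310,::-1]
cv2.imwrite("pics/c8.png",np.hstack([cv2.resize(a,(384,320)),cv2.resize(b,(416,320))]))
q=RB.inv().apply(cloud(s).reshape(-1,3)-BO)
for z in(.11,.13,.15,.17):
    m=(np.abs(q[:,1])<.06)&(np.abs(q[:,2]-z)<.004)&(q[:,0]<.08)&(q[:,0]>-.13);print(z,m.sum(),np.median(q[m,0])-(-.12+(z-.075)*.9004))
from station import monitor
T=R.from_quat(monitor.sense()["tool_rot"]);p=monitor.sense()["tcp_pos"]
Tl=down(np.degrees(BY)); legs([(p,Tl),(p,T0),(np.array([*P0[:2],p[2]]),T0),(P0,T0)])
E
```

```text
t: 24.15
tcp_pos: [0.5524, -0.0137, 0.2518]
tool_rot: [0.638, 0.77, -0.0, -0.0]
force: [0.7, 0.7, -3.9]
finger_gap: 0.171
gripper_force: 113.6
0.11 164 0.0067533469274066865
0.13 165 0.006249800487689278
0.15 169 0.006431046175524507
0.17 176 0.006559741353227479
0 shift [0. 0. 0.] turn [-0.008 -0.     0.015] -> [ 0.5524 -0.0128  0.2518]
1 shift [0. 0. 0.] turn [0.    0.    2.749] -> [ 0.5524 -0.0128  0.2518]
2 shift [-0.3437  0.0395  0.    ] turn [0. 0. 0.] -> [ 0.5445 -0.2895  0.2518]
3 shift [0.     0.     0.1523] turn [0. 0. 0.] -> [ 0.5445 -0.2895  0.13  ]
```

View pics/c8.png

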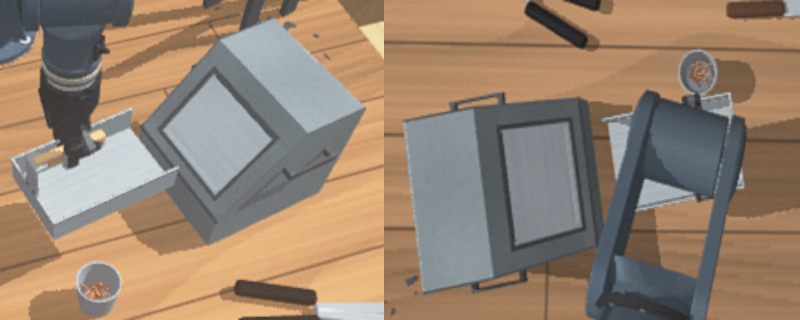

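The left view shows the pan empty at (90,170) and the flap flush in the slope at (220,130). The top crop agrees, and there's no debris on the bench. Now I set the pan back where it stood.

```bash
python3 -m pendant '[[[0,0,0,0,0,0.55,0],[0,0,0,0,0,0.733,0],[0,0,0,0,0,0.733,0],[0,0,0,0,0,0.733,0],[-0.02,0.0023,0,0,0,0,0],[-0.04,0.0046,0,0,0,0,0],[-0.05,0.0058,0,0,0,0,0],[-0.05,0.0058,0,0,0,0,0],[-0.05,0.0058,0,0,0,0,0],[-0.05,0.0058,0,0,0,0,0],[-0.04,0.0046,0,0,0,0,0],[-0.03,0.0037,0,0,0,0,0],[0,0,0,0,0,0,0],[0,0,0.03,0,0,0,0],[0,0,0.04,0,0,0,0],[0,0,0.045,0,0,0,0],[0,0,0.035,0,0,0,0],[0,0,0.02,0,0,0,0],[0,0,0,0,0,0,0],[0,0,0,0,0,0,0]]]'
python3 - <<'E'
from geo import *
from station import eyes
rel(np.array([.5445,-.2785,.0945]),down(81.8))
P=cloud(eyes.snapshot("wrist"));o=np.array([.5513,-.231,0]);q=R.from_euler('z',81.8,degrees=True).inv().apply(P.reshape(-1,3)-o)
from station import monitor
dz=monitor.sense()["tcp_pos"][2]-.094
f=q[(np.abs(q[:,1])<.05)&(q[:,0]>-.03)&(q[:,0]<.08)&(np.abs(q[:,2]-dz)<.015)]
print(len(f),"tilt",np.degrees(np.polyfit(f[:,0],f[:,2],1)[0]),"roll",np.degrees(np.polyfit(f[:,1],f[:,2],1)[0]),"floor z",np.median(f[:,2]))
E
```

```text
t: 26.25
tcp_pos: [0.5462, -0.2794, 0.1163]
tool_rot: [0.755, 0.655, -0.0, 0.0]
force: [-0.4, 0.3, -3.6]
finger_gap: 0.175
gripper_force: 113.6
t 26.25 tcp [ 0.5462 -0.2794  0.1163] q [-0.655  0.677  1.567 -0.     0.897 -0.513] gap 0.175 F [-0.4  0.3 -3.6]
turn total [0.    0.002 0.015] shift in present axes [ 0.0008 -0.0023  0.0272] after turn [ 0.0008 -0.0023  0.0272]
32881 tilt -0.06734808356280234 roll -0.06444348596904362 floor z 0.025345988645511408
```

```bash
python3 -m pendant '[[[0,0,0.01,0,0,0,0],[0,0,0.01,0,0,0,0],[0,0,0.005,0,0,0,0],[0,0,0.002,0,0,0,0],[0,0,0.0008,0,0,0,0],[0,0,0,0,0,0,0]]]'
python3 -m pendant '[[[0,0,0,0,0,0,0.2],[0,0,0,0,0,0,0.22],[0,0,0,0,0,0,0.25],[0,0,0,0,0,0,0.3],[0,0,0,0,0,0,0.4],[0,0,0,0,0,0,0.5],[0,0,0,0,0,0,0.6],[0,0,0,0,0,0,0.6],[0,0,-0.02,0,0,0,0.6],[0,0,-0.04,0,0,0,0.6],[0,0,-0.04,0,0,0,0.6],[0,0,-0.04,0,0,0,0.6],[0,0,-0.02,0,0,0,0.6],[0,0,0,0,0,0,0.6],[0,0,0,0,0,0,0.6]]]'
python3 - <<'E'
from geo import *
from station import eyes
P=cloud(eyes.snapshot("wrist"));o=np.array([.553,-.232,0]);q=R.from_euler('z',81.8,degrees=True).inv().apply(P.reshape(-1,3)-o)
f=q[(np.abs(q[:,1])<.05)&(q[:,0]>0)&(q[:,0]<.09)&(np.abs(q[:,2])<.015)]
print(len(f),"tilt",np.polyfit(f[:,0],f[:,2],1)[0],"roll",np.polyfit(f[:,1],f[:,2],1)[0],"floor z",np.median(f[:,2]))
s=eyes.snapshot("scene");P=cloud(s);q=RB.inv().apply(P.reshape(-1,3)-BO)
for z in(.11,.17):
    m=(np.abs(q[:,1])<.06)&(np.abs(q[:,2]-z)<.004)&(q[:,0]<.08)&(q[:,0]>-.13);print(np.median(q[m,0])-(-.12+(z-.075)*.9004))
print("pot",box(roi(P,300,345,215,262,.06,.08))[0],"moved px hammer", np.abs(s["pixels"][280:370,200:320].astype(int)-pickle.load(open("scene.pkl","rb"))["pixels"][280:370,200:320]).mean())
E
```

```text
t: 26.9
tcp_pos: [0.5458, -0.2798, 0.0942]
tool_rot: [0.756, 0.655, -0.0, 0.0]
force: [-0.5, 1.0, -2.0]
finger_gap: 0.17
gripper_force: 114.1
t: 28.4
tcp_pos: [0.5456, -0.2795, 0.2215]
tool_rot: [0.756, 0.655, -0.0, -0.0]
force: [-0.4, -0.0, -0.6]
finger_gap: 0.602
gripper_force: 0.0
12671 tilt -1.9333237011208814e-06 roll -0.0015622025282580963 floor z 0.0034062170294744676
0.006861593663020457
0.006586580994783615
pot [668.2   6. ] moved px hammer 4.196450617283951
```

The pan stands level and the gripper has let go. The flap is shut, and the pot and hammer haven't moved.

```bash
python3 -c "
from station import job; print(job.sign_off())"
```

```text
the job is handed in; nothing more can be done
None
```

The job is handed in at about 28.5 s: the core and offcuts were tipped into the bin (inferred from the empty pan and its lost weight, as I couldn't see inside), the flap is shut, and the empty pan stands level on the bench.

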